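# Take the lift-off lid off the paint box and stand it in the rack

## Task

Open the paint box for work: swing its lid up and let it lean back on its stops, then let go of it. Take it again across its upper edge, lift it upright and straight up off its hinge pins, and lower it gently, hinge side down, into the free slot of the dowel rack so that it stands on the rack's base by itself. Leave the two canvases in their slots, and do not disturb the jar or the palette dish.

Things in the scene. Friction and masses are not known exactly. Their poses are not given: they have to be found in the camera images.
- paint_box: Brown wooden paint box, fixed to the table: 140 (x) x 220 (y) x 60 mm high, walls 8 mm, open under its lid. Origin: centre of its underside; x points from front wall to rear wall (hinges), z up. At y = +70 and -70 mm a steel bracket behind the rear wall holds a hinge pin.
- pin_line (a point): Middle of the common axis of the two fixed, level 7 mm hinge pins: x = 85, y = 0, z = 66 mm in the box frame, axes as the box. The lid turns freely about y here. Behind each pin two stop ears (4 mm plates, 14 to 18 mm either side of the bracket's middle) rise 38 mm above the axis: a lid let go past vertical leans back about 6 degrees on them and stays; before vertical it falls shut.
- lid: Loose wooden lid, about 0.34 kg. Origin: middle of its knuckles' axis (at pin_line while on the pins). Closed, its axes match the box's. Panel 12 mm thick (z -6 to 6), 220 mm wide (y), from x = -12 to the front edge at x = -160 mm. Raised upright its -x points up, its z (outer face) to the box's +x. Inner face: 8 mm deep cleats near the front edge (|y| 37 to 87 mm) and sides (|y| 92 to 100 mm).
- grip_block (a point): Centre of the dark wood grip block on the lid's top, mid front edge: 24 (x) x 44 (y) x 32 mm high (z); x -160 to -136, z 6 to 38 mm in the lid frame; axes as the lid. Grip it on its end faces (44 mm apart in y; it may pivot between the pads) or, lid upright, across block and panel together (44 mm, from block top z = 38 to inner face z = -6 mm).
- lid_foot (a point): Middle of the lid's foot, x = 9 mm in the lid frame, 169 mm from the front edge, axes as the lid. The foot is the ends of two steel C-shaped knuckles, 24 mm wide, 14.5 mm thick, at y = 70 and -70 mm, mouths (9.5 mm) to +x. They hook the pins while the lid is closed; with the lid upright the mouths look down and it lifts off, free after about 13 mm.
- rack: Pale wooden dowel rack, fixed: base 130 (x) x 200 (y) x 18 mm high; four rows of two upright round-topped dowels, 10 mm diameter, tops 88 mm above the table, at x = -42, -14, 14, 42 and y = 40, -40 mm. So three slots along y, 18 mm clear, at x = -28, 0 and 28 mm; the one at 28 mm is free. Origin: centre of its underside, z up.
- free_slot (a point): Middle of the free slot's floor, on the top of the base (18 mm above the table): x = +28 mm in the rack frame; axes as the rack. The lid stands here with its width along the slot's y, either face to the front.
- canvas_large: Loose stretched canvas 160 wide x 100 high x 14 thick, standing in the rack's slot at x = -28 mm. Origin: centre of its lower edge. Leave it.
- canvas_small: Loose stretched canvas 130 wide x 90 high x 14 thick, standing in the rack's middle slot. Origin: centre of its lower edge. Leave it.
- water_jar: Open glass jar, 76 mm diameter, 90 mm high, beyond the work. Origin: centre of its underside. Leave it.
- palette_dish: Round white palette dish, 130 mm diameter, 20 mm high, beyond the work. Origin: centre of its underside. Leave it.
Mind the look-alikes: they are no part of the job. What is shaped like the rack but yellow is not meant.

How it is judged:
By the outcome, as a careful person would: the job done as asked, in the order asked, and still so for the second after the job is handed in, with the robot touching nothing.
It also fails if it takes over 67 s, if anything falls off the work surface, if the arm or the gripper's body presses on something with over 40 N, if the wrist force passes 120 N, or if a joint passes its speed limit or range.

## Robot

A 6-joint arm with a two-finger parallel gripper is mounted at the origin on the work surface. World frame = base frame: x ahead of the robot, y to its left, z up, the work surface at z = 0. Lengths are in m, angles in rad, forces in N, time in s.
With the tool pointing down it reaches from about 0.275 to 0.725 m from the base axis. Payload 15.9 kg.
Tool frame: the origin (TCP) lies midway between the tips of the shut fingers; the grasp point (between the pads) lies 19 mm behind it; y points along the fingers, z is the direction in which the jaws open and shut, and the axes are right-handed (so a half turn about y gives the same grasp; the last joint's range is limited). The gripper opens to 85 mm and grips with 20 to 120 N. Pads are 22 mm wide; open, the fingers measure 114 mm over their backs; the gripper's body (76 mm by 85 mm) begins 54 mm behind the grasp point. The pads swing forward as they close: fully open they stand 13 mm farther back than shut.
Start: joints at [1.219, 0.213, -0.034, 1.323, 0, 1.571], TCP at [0.172, 0.469, 0.231] pointing down, gripper open.
Joint ranges: [-2.98, 2.98], [-0.74, 1.72], [-1.14, 1.35], [-2.1, 2.04], [-1.57, 1.44], [-3.14, 3.14]. Speed limits (rad/s): [1.89, 1.89, 2.39, 2.57, 3.14, 3.14].

## Interface

Orientations are given as a unit quaternion [x, y, z, w].
In Python, from rig import ctrl, imaging, job gives the robot as it stands. The module is installed in compiled form; this text tells all that it offers.
- The arm moves only by the shell command python3 -m creep 'ROWS'. ROWS is JSON, a list that holds one entry, the list of rows, each a list of 7 numbers: the turn, a rotation vector about the tool's x, y, z in degrees, then the shift along the tool's x, y, z in mm, then the closure, from 0 (fully open) to 1 (shut). A call has exactly 8 rows; each row is the pose to reach, as a shift and turn from the pose measured when the call began, along the tool's axes at that moment; what a row does not reach only later rows make up. A row lasts 1/12 s, in which the tool goes at most 41.7 mm and 7.16 degrees, less where a joint would pass 70% of its speed; a pose out of reach is approached as far as the arm can. A call with a gripper value outside its range is refused whole. The fingers move at their own pace and stop on an object; the grip force is fixed at half the most. Time passes only in rows, so rows that repeat a pose let the fingers close, or fill a call up. It gives the time, the measured TCP pose, the force and the opening at its end, in the units of the state.
- ctrl.sense(): the state, without advancing time (a new reading comes with each control period).
- imaging.get_image(name): name is "side" or "top"; returns the picture (420x560x3 uint8, red, green, blue); there is no depth.
- imaging.camera_params(name): a dict with "camera_matrix" (3x3 intrinsics, pixels), "position" and "orientation" of the camera in the world. Camera axes: x right, y down, z forward; pixel columns grow to the right and rows downward; lengths in m; the calibration is good to about 2 mm. A picture is of the moment at which its call begins. camera_params takes no time and is no camera call.
- job.sign_off(): hands the job in, once; it reports no verdict.
The state is a dict: "time": time; "q": joint angles; "joint_velocities": joint speeds; "tau": joint torques, N m; "tool_pos": TCP position; "tool_rot": TCP orientation; "contact_force": force on the tool from outside, world axes, zero at the start; "torque": the same for the moment, N m; "grip_width": opening from 0.0 (shut) to 1.0 (fully open).
Only numpy, scipy, OpenCV 4.12 (cv2) and the standard library are available. Lean on these libraries where they do the work, as an engineer would, in place of code of your own. Each camera call takes 0.05 s, during which the arm holds its last target.

## Working session

There is one attempt and no reset: what is moved stays moved. The work goes in short steps, Python scripts to look and compute and a shell command to move; the robot and the scene stay as the last step left them, time stands still between calls to the robot, and variables do not carry over. Pictures are saved under pics/ and viewed, and the job is handed in when it is done.

```bash
mkdir -p pics; ls; python3 - <<'E'
from rig import ctrl, imaging, job
import cv2
print(ctrl.sense())
for n in ["top","side"]:
    im=imaging.get_image(n); cv2.imwrite(f"pics/{n}0.png",im[:,:,::-1]); print(n,imaging.camera_params(n))
E
```

```text
pics
{'time': 0.0, 'q': array([ 1.21902056e+00,  2.13365385e-01, -3.50655694e-02,  1.32349102e+00,
        1.68458293e-05,  1.57080222e+00]), 'joint_velocities': array([ 0.00036703, -0.00097982,  0.00088589,  0.00050008, -0.00066031,
        0.00031605]), 'tau': array([ 5.26681775e-03, -6.86164713e+01,  4.87115192e+01,  1.73885358e-02,
        2.49855229e-04,  1.67748072e-05]), 'tool_pos': array([0.1721603 , 0.46906315, 0.23080898]), 'tool_rot': array([ 0.69658755, -0.12380877,  0.12365777, -0.69580596]), 'contact_force': array([ 0.09303649, -1.0635447 , -0.29841055]), 'torque': array([ 0.00913826,  0.02667888, -0.06594765]), 'grip_width': 1.0018698575531861}
top {'camera_matrix': array([[465.72790897,   0.        , 278.47025516],
       [  0.        , 465.72790897, 212.25928403],
       [  0.        ,   0.        ,   1.        ]]), 'position': array([0.53646515, 0.04336923, 1.04783941]), 'orientation': array([-0.6994103 ,  0.71399654, -0.00902879,  0.03086499])}
side {'camera_matrix': array([[498.01253025,   0.        , 280.27753571],
       [  0.        , 498.01253025, 207.06012021],
       [  0.        ,   0.        ,   1.        ]]), 'position': array([ 0.27322347, -0.70515546,  0.66977817]), 'orientation': array([ 0.87386347, -0.17205086,  0.09075882, -0.4455603 ])}
```

View pics/top0.png

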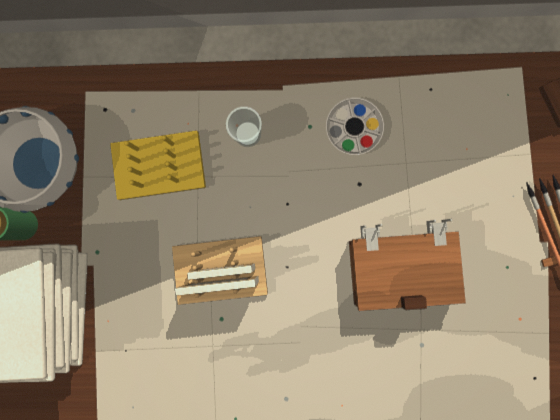

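View pics/side0.png

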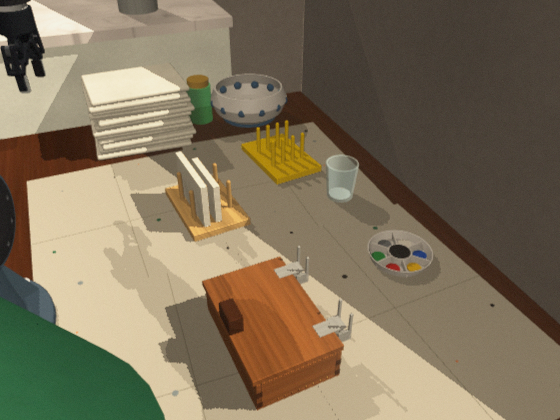

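The top view shows the lid around (408,271), with the grip block at (414,302) and brackets at (371,238) and (439,233). The rack is at (220,271) with canvases in its two front slots and the free slot at the rear. Next I measure.

```bash
cat > h.py <<'E'
import numpy as np, cv2
from scipy.spatial.transform import Rotation as R
from rig import imaging
def ray(n,uv):
    p=imaging.camera_params(n); K=p["camera_matrix"]; d=np.linalg.inv(K)@np.array([uv[0],uv[1],1.])
    return p["position"], R.from_quat(p["orientation"]).apply(d)
def onz(n,uv,z):
    o,d=ray(n,uv); return o+d*(z-o[2])/d[2]
def proj(n,P):
    p=imaging.camera_params(n); c=R.from_quat(p["orientation"]).inv().apply(np.asarray(P)-p["position"]); c=np.atleast_2d(c)
    q=c@p["camera_matrix"].T; return q[:,:2]/q[:,2:]
E
python3 - <<'E'
from h import *
im=cv2.imread("pics/top0.png"); hsv=cv2.cvtColor(im,cv2.COLOR_BGR2HSV)
for p in [(400,265),(420,290),(414,302),(405,305),(250,290),(185,280),(250,250),(355,305),(180,260),(240,283),(160,150)]: print(p,hsv[p[1],p[0]])
big=cv2.resize(im[215:325,340:475],None,fx=5.5,fy=5.5,interpolation=cv2.INTER_CUBIC); cv2.imwrite("pics/zb.png",big)
big=cv2.resize(im[225:315,160:280],None,fx=6,fy=6,interpolation=cv2.INTER_CUBIC); cv2.imwrite("pics/zr.png",big)
E
```

```text
(400, 265) [ 13 153 157]
(420, 290) [ 13 148 140]
(414, 302) [ 11 142  86]
(405, 305) [ 11 143  84]
(250, 290) [ 17 118 160]
(185, 280) [ 17 120 160]
(250, 250) [ 19 113 221]
(355, 305) [17 56 87]
(180, 260) [ 18 119 156]
(240, 283) [ 37  25 228]
(160, 150) [ 23 182 175]
```

View pics/zb.png

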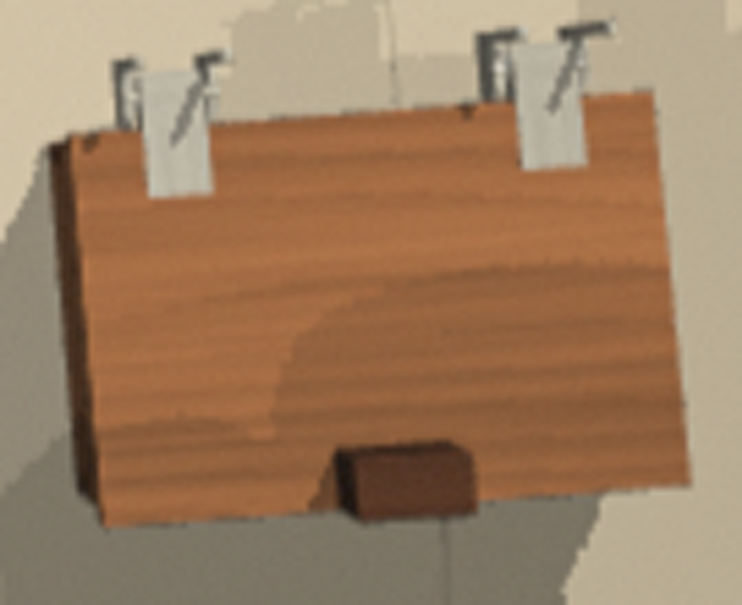

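View pics/zr.png

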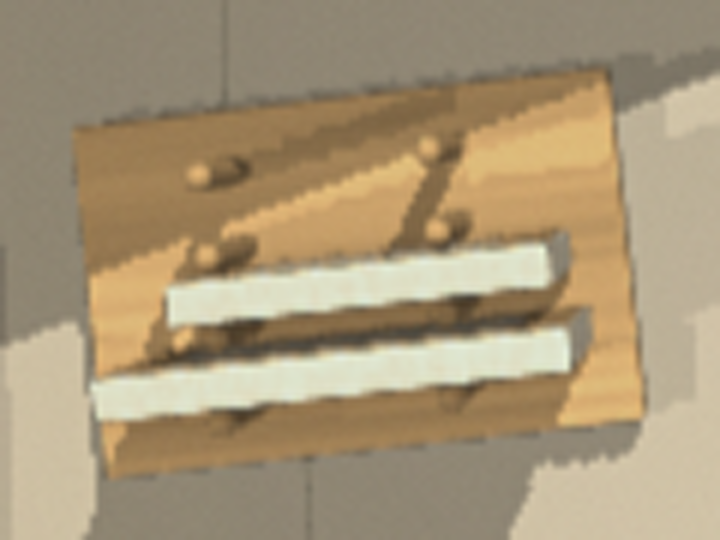

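```bash
python3 - <<'E'
from h import *
def rep(name,pts,f,off,z,L,W):
    pts=np.array(pts,float); uv=(pts+0.5)/f-0.5+np.array(off)
    P=np.array([onz("top",u,z) for u in uv]); 
    print(name,P[:,:2].round(4).tolist()); 
    e=[np.linalg.norm(P[i]-P[(i+1)%4]) for i in range(4)]; print("edges",np.round(e,4),"expect",L,W)
    rear=P[0]-P[1]; front=P[3]-P[2]; left=P[0]-P[3]; right=P[1]-P[2]
    a=[np.degrees(np.arctan2(-v[0],v[1])) for v in(rear,front)]; b=[np.degrees(np.arctan2(v[1],v[0])) for v in (left,right)]
    print("yaw y-edges",np.round(a,2),"x-edges",np.round(b,2),"centre",P.mean(0).round(4)); return P
# lid top
rep("lid",[(75,135),(653,92),(690,487),(103,525)],5.5,(340,215),0.072,.22,.148)
rep("rack",[(75,128),(605,70),(643,418),(110,478)],6,(160,225),0.018,.2,.13)
# block top at z .104
rep("block",[(345,460),(468,455),(474,512),(362,520)],5.5,(340,215),0.104,.044,.024)
for p in [(200,175),(430,148),(205,252),(438,228)]:
    print("dowel",onz("top",(np.array(p)+.5)/6-.5+[160,225],0.086).round(4))
# lid mask check
im=cv2.imread("pics/top0.png"); hsv=cv2.cvtColor(im,cv2.COLOR_BGR2HSV)
m=cv2.inRange(hsv,(8,120,110),(16,200,255)); n,l,s,c=cv2.connectedComponentsWithStats(m); 
i=1+np.argmax(s[1:,4]); print(s[i],c[i]); ct=max(cv2.findContours((l==i).astype(np.uint8),0,1)[0],key=len)
r=cv2.approxPolyDP(cv2.convexHull(ct),4,True)[:,0]; print("lid mask corners",r.tolist())
m=cv2.inRange(hsv,(14,85,80),(21,180,255)); m[:,:165]=0;m[:,290:]=0;m[:230]=0;m[315:]=0; ct=max(cv2.findContours(m,0,1)[0],key=len); print("rack",cv2.approxPolyDP(cv2.convexHull(ct),4,True)[:,0].tolist())
E
```

```text
lid [[0.5325, -0.0816], [0.5444, -0.2986], [0.397, -0.3061], [0.3862, -0.0879]]
edges [0.2173 0.1476 0.2185 0.1464] expect 0.22 0.148
yaw y-edges [3.13 2.82] x-edges [2.45 2.94] centre [ 0.465  -0.1936  0.072 ]
rack [[0.5252, 0.3126], [0.5427, 0.1156], [0.4152, 0.1039], [0.3965, 0.3006]]
edges [0.1978 0.128  0.1975 0.1292] expect 0.2 0.13
yaw y-edges [5.09 5.44] x-edges [5.37 5.24] centre [0.4699 0.2082 0.018 ]
block [[0.4132, -0.1715], [0.4143, -0.2158], [0.3938, -0.2172], [0.3916, -0.1769]]
edges [0.0442 0.0205 0.0403 0.0223] expect 0.044 0.024
yaw y-edges [1.42 3.21] x-edges [13.93  3.88] centre [ 0.4032 -0.1953  0.104 ]
dowel [0.5089 0.2515 0.086 ]
dowel [0.5167 0.1717 0.086 ]
dowel [0.4824 0.25   0.086 ]
dowel [0.4892 0.1693 0.086 ]
[ 353  232  112   79 6964] [408.34707065 270.98520965]
lid mask corners [[458, 233], [464, 302], [359, 310], [353, 240]]
rack [[260, 236], [266, 294], [178, 304], [172, 246]]
```

```bash
cat >> h.py <<'E'
from rig import ctrl
BY,RY=2.9,5.3
Rb=R.from_euler('z',BY,degrees=True); Rr=R.from_euler('z',RY,degrees=True)
PIN=np.array([0.5509,-0.1892,0.066])
def delta(pos,rot,off=None,cur=None):
    "target TCP pos, Rotation -> rotvec deg, shift mm in tool frame"
    s=ctrl.sense(); p,r=(s["tool_pos"],R.from_quat(s["tool_rot"])) if cur is None else cur
    return np.round(np.r_[(r.inv()*rot).as_rotvec()*180/np.pi, r.inv().apply(np.asarray(pos)-p)*1000],1)
def tool(yaw,tilt=0):
    "tool y down, jaws(z) along horizontal yaw deg; tilt about jaw-perp horizontal axis later"
    z=np.array([np.cos(np.radians(yaw)),np.sin(np.radians(yaw)),0]); y=np.array([0,0,-1.]); x=np.cross(y,z)
    return R.from_matrix(np.c_[x,y,z])
E
python3 - <<'E'
from h import *
s=ctrl.sense(); r=R.from_quat(s["tool_rot"]); print(r.as_matrix().round(3))
for yaw in (92.9,-87.1): print(yaw, delta([0.403,-0.1967,0.073],tool(yaw)),delta([0.403,-0.1967,0.2],tool(yaw)))
E
```

```text
[[ 0.939 -0.     0.345]
 [-0.345 -0.001  0.939]
 [-0.    -1.    -0.001]]
92.9 [ 1.000e-01 -2.310e+01 -0.000e+00  4.461e+02  1.584e+02 -5.453e+02] [ 1.000e-01 -2.310e+01 -0.000e+00  4.461e+02  3.140e+01 -5.454e+02]
-87.1 [ 0.000e+00  1.569e+02  1.000e-01  4.461e+02  1.584e+02 -5.453e+02] [ 0.000e+00  1.569e+02  1.000e-01  4.461e+02  3.140e+01 -5.454e+02]
```

```bash
python3 -m creep '[[[0,-2.9,0,10,0,-12,0],[0,-5.8,0,25,1,-31,0],[0,-8.7,0,45,2,-55,0],[0,-11.6,0,68,3,-83,0],[0,-14.5,0,91,4,-111,0],[0,-17.4,0,114,5,-139,0],[0,-20.3,0,137,6,-167,0],[0,-23.1,0,160,7,-195,0]]]'; python3 - <<'E'
from h import *
print(delta([0.403,-0.1967,0.18],tool(92.9)), ctrl.sense()["q"].round(2))
E
```

```text
time: 0.77
tool_pos: [0.2551, 0.2292, 0.2238]
tool_rot: [0.707, 0.019, -0.019, -0.706]
contact_force: [1.5, 0.1, 0.4]
grip_width: 1.0
[ 1.000e-01  2.000e-01 -0.000e+00  1.245e+02  4.420e+01 -4.333e+02] [ 0.73 -0.11 -0.39  1.29 -0.    0.68]
```

```bash
python3 -m creep '[[[0,0,0,10,0,-22,0],[0,0,0,22,2,-48,0],[0,0,0,34,4,-76,0],[0,0,0,46,7,-104,0],[0,0,0,58,10,-132,0],[0,0,0,70,13,-160,0],[0,0,0,82,16,-190,0],[0,0,0,92,20,-220,0]]]'; python3 - <<'E'
from h import *
print(delta([0.403,-0.1967,0.14],tool(92.9)), ctrl.sense()["q"].round(2))
E
```

```text
time: 1.43
tool_pos: [0.3593, 0.0129, 0.2039]
tool_rot: [0.707, 0.019, -0.019, -0.706]
contact_force: [1.0, -0.2, 0.3]
grip_width: 1.003
[ 1.000e-01  2.000e-01 -0.000e+00  3.220e+01  6.410e+01 -2.116e+02] [ 0.04 -0.07 -0.41  1.23 -0.   -0.02]
```

```bash
python3 -m creep '[[[0,0,0,5,4,-29,0],[0,0,0,10,8,-58,0],[0,0,0,15,14,-88,0],[0,0,0,20,22,-118,0],[0,0,0,25,32,-148,0],[0,0,0,28,44,-176,0],[0,0,0,31,56,-200,0],[0.1,0.2,0,32.2,64.1,-211.6,0]]]'; python3 - <<'E'
from h import *
print(delta([0.403,-0.1967,0.073],tool(92.9)), ctrl.sense()["q"].round(2))
for n in["top","side"]: cv2.imwrite(f"pics/{n}1.png",imaging.get_image(n)[:,:,::-1])
E
```

```text
time: 2.1
tool_pos: [0.4028, -0.1988, 0.1387]
tool_rot: [-0.707, -0.017, 0.018, 0.707]
contact_force: [0.1, 0.7, -0.3]
grip_width: 1.002
[-0.  -0.1 -0.1  0.4 65.7  2. ] [-0.46  0.15 -0.35  1.07  0.   -0.51]
```

View pics/top1.png

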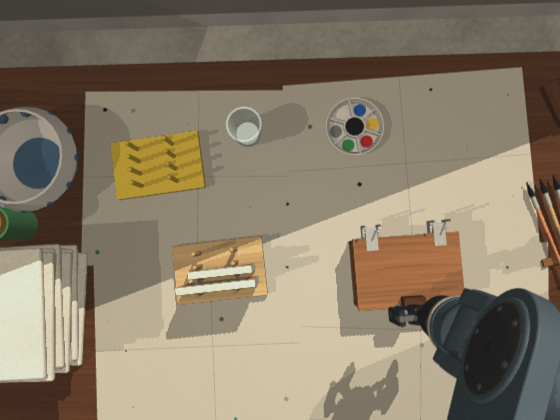

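View pics/side1.png

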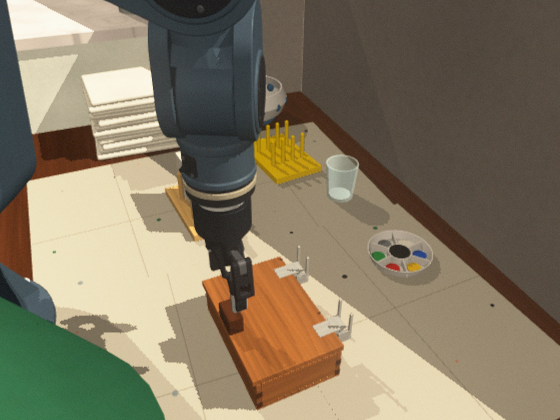

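The gripper stands above the block, with the left finger at (405,315) in the top view and block and fingers at (232,310) in the side view. Now I descend.

```bash
python3 -m creep '[[[0,0,0,0,8,1,0],[0,0,0,0,18,2,0],[0,0,0,0.4,28,2,0],[0,0,0,0.4,38,2,0],[0,0,0,0.4,48,2,0],[0,0,0,0.4,57,2,0],[0,0,0,0.4,63,2,0],[0,0,0,0.4,65.7,2,0]]]'; python3 -m creep '[[[0,0,0,0,0,0,0.2],[0,0,0,0,0,0,0.4],[0,0,0,0,0,0,0.6],[0,0,0,0,0,0,0.7],[0,0,0,0,0,0,0.7],[0,0,0,0,0,0,0.7],[0,0,0,0,0,0,0.7],[0,0,0,0,0,0,0.7]]]'
```

```text
time: 2.87
tool_pos: [0.402, -0.1945, 0.0721]
tool_rot: [-0.706, -0.016, 0.019, 0.708]
contact_force: [1.1, 0.0, 0.3]
grip_width: 1.0
time: 3.53
tool_pos: [0.4026, -0.1958, 0.0731]
tool_rot: [0.707, 0.016, -0.018, -0.707]
contact_force: [-2.1, -6.5, 5.9]
grip_width: 0.505
```

Width 0.505 × 85 ≈ 43 mm, so the block is gripped. Next I compute the arc about the pins.

```bash
python3 - <<'E'
import numpy as np
a,b=148,30
f=lambda t:np.array([-a*np.cos(t)+b*np.sin(t), a*np.sin(t)+b*np.cos(t)])
for s in (0,32,64):
  for k in range(1,9):
    d=f(np.radians(s+4*k))-f(np.radians(s)); print(s+4*k,"[0,0,0,%.0f,%.0f,0,1]"%(d[0],-d[1]),end=",")
  print()
E
```

```text
4 [0,0,0,2,-10,0,1],8 [0,0,0,6,-20,0,1],12 [0,0,0,9,-30,0,1],16 [0,0,0,14,-40,0,1],20 [0,0,0,19,-49,0,1],24 [0,0,0,25,-58,0,1],28 [0,0,0,31,-66,0,1],32 [0,0,0,38,-74,0,1],
36 [0,0,0,8,-7,0,1],40 [0,0,0,16,-14,0,1],44 [0,0,0,24,-21,0,1],48 [0,0,0,33,-26,0,1],52 [0,0,0,42,-31,0,1],56 [0,0,0,52,-36,0,1],60 [0,0,0,62,-39,0,1],64 [0,0,0,72,-42,0,1],
68 [0,0,0,10,-2,0,1],72 [0,0,0,21,-4,0,1],76 [0,0,0,31,-5,0,1],80 [0,0,0,42,-5,0,1],84 [0,0,0,52,-4,0,1],88 [0,0,0,63,-3,0,1],92 [0,0,0,73,-1,0,1],96 [0,0,0,83,2,0,1],
```

```bash
python3 -m creep '[[[0,0,0,2,-10,0,1],[0,0,0,6,-20,0,1],[0,0,0,9,-30,0,1],[0,0,0,14,-40,0,1],[0,0,0,19,-49,0,1],[0,0,0,25,-58,0,1],[0,0,0,31,-66,0,1],[0,0,0,38,-74,0,1]]]'; cat >> h.py <<'E'
G0=np.array([0.4026,-0.1958,0.0731])
def arc(th,a=.148,b=.030):
    f=lambda t:np.array([-a*np.cos(t)+b*np.sin(t),0,a*np.sin(t)+b*np.cos(t)])
    return G0+Rb.apply(f(np.radians(th))-f(0))
E
python3 - <<'E'
from h import *
for t in (32,36,40,44,48,52,56,60,64): print(t,delta(arc(t),tool(92.9)))
cv2.imwrite("pics/side2.png",imaging.get_image("side")[:,:,::-1])
E
```

```text
time: 4.2
tool_pos: [0.4402, -0.1938, 0.1471]
tool_rot: [0.707, 0.016, -0.018, -0.707]
contact_force: [-0.6, -0.3, -7.9]
grip_width: 0.505
32 [-0.  -0.1 -0.2  0.7  0.1 -0.1]
36 [-0.  -0.1 -0.2  8.2 -7.3 -0.1]
40 [ -0.   -0.1  -0.2  16.2 -14.2  -0.1]
44 [ -0.   -0.1  -0.2  24.6 -20.5  -0.1]
48 [ -0.   -0.1  -0.2  33.5 -26.2  -0. ]
52 [ -0.   -0.1  -0.2  42.7 -31.2  -0. ]
56 [ -0.   -0.1  -0.2  52.3 -35.6  -0. ]
60 [ -0.   -0.1  -0.2  62.2 -39.4   0. ]
64 [ -0.   -0.1  -0.2  72.3 -42.4   0. ]
```

View pics/side2.png

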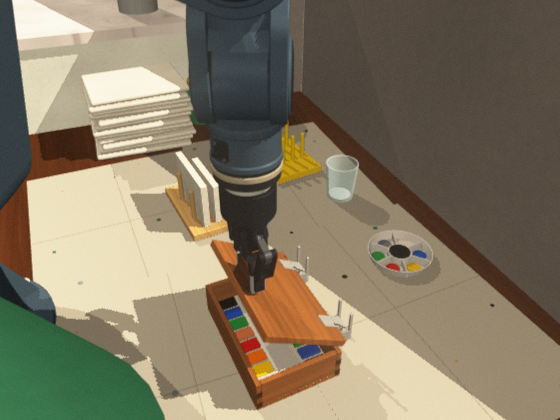

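The lid is opening on its hinges, with its front edge at about (265,280) and the box inside visible. I continue the arc.

```bash
python3 -m creep '[[[0,0,0,8,-7,0,1],[0,0,0,16,-14,0,1],[0,0,0,25,-20,0,1],[0,0,0,33,-26,0,1],[0,0,0,43,-31,0,1],[0,0,0,52,-36,0,1],[0,0,0,62,-39,0,1],[0,0,0,72,-42,0,1]]]'; python3 - <<'E'
from h import *
for t in (64,68,72,76,80,84,88,92,95): print(t,delta(arc(t),tool(92.9)))
E
```

```text
time: 4.92
tool_pos: [0.5133, -0.1905, 0.1901]
tool_rot: [0.707, 0.016, -0.018, -0.707]
contact_force: [-5.6, 0.2, -5.1]
grip_width: 0.506
64 [ 0.  -0.1 -0.2 -0.7  0.8  0.3]
68 [ 0.  -0.1 -0.2  9.5 -1.5  0.3]
72 [ 0.  -0.1 -0.2 20.  -3.1  0.4]
76 [ 0.  -0.1 -0.2 30.5 -4.   0.4]
80 [ 0.  -0.1 -0.2 41.  -4.1  0.4]
84 [ 0.  -0.1 -0.2 51.5 -3.5  0.4]
88 [ 0.  -0.1 -0.2 62.  -2.2  0.4]
92 [ 0.  -0.1 -0.2 72.3 -0.1  0.5]
95 [ 0.  -0.1 -0.2 80.   1.9  0.5]
```

```bash
python3 -m creep '[[[0,0,0,9,-1,0,1],[0,0,0,20,-3,0,1],[0,0,0,30,-4,0,1],[0,0,0,41,-4,0,1],[0,0,0,51,-3.5,0,1],[0,0,0,61,-2,0,1],[0,0,0,70,0,0,1],[0,0,0,77,1,0,1]]]'; python3 - <<'E'
from h import *
for t in (92,95,96): print(t,delta(arc(t),tool(92.9)))
cv2.imwrite("pics/side3.png",imaging.get_image("side")[:,:,::-1])
E
```

```text
time: 5.58
tool_pos: [0.5905, -0.1867, 0.1889]
tool_rot: [0.707, 0.016, -0.018, -0.707]
contact_force: [-4.5, 0.8, -0.9]
grip_width: 0.51
92 [ 0.  -0.1 -0.2 -4.9 -1.   0.4]
95 [ 0.  -0.1 -0.2  2.7  1.   0.4]
96 [ 0.  -0.1 -0.2  5.2  1.8  0.5]
```

View pics/side3.png

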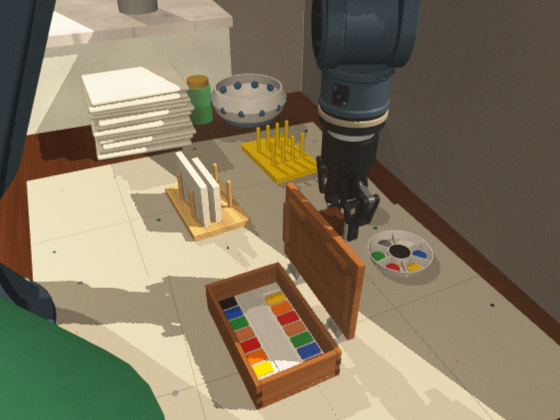

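The lid stands just past upright, edge-on from (285,190) to (358,325). I nudge it another 1°, then release slowly.

```bash
python3 -m creep '[[[0,0,0,1.5,0.5,0,1],[0,0,0,3,1,0,1],[0,0,0,3,1,0,1],[0,0,0,3,1,0,0.5],[0,0,0,3,1,0,0.4],[0,0,0,3,1,0,0.2],[0,0,0,3,1,0,0],[0,0,0,3,1,0,0]]]'; python3 -m creep '[[[0,0,0,0,-5,0,0],[0,0,0,0,-15,0,0],[0,0,0,0,-25,0,0],[0,0,0,0,-35,0,0],[0,0,0,0,-50,0,0],[0,0,0,0,-65,0,0],[0,0,0,0,-80,0,0],[0,0,0,0,-90,0,0]]]'; python3 - <<'E'
from h import *
for n in["top","side"]:
    im=imaging.get_image(n)[:,:,::-1]; cv2.imwrite(f"pics/{n}4.png",im)
    c=im[170:345,270:400] if n=="side" else im[150:350,330:490]
    cv2.imwrite(f"pics/{n}4z.png",cv2.resize(c,None,fx=3.4,fy=3.4,interpolation=cv2.INTER_CUBIC))
E
```

```text
time: 6.3
tool_pos: [0.5942, -0.1866, 0.1876]
tool_rot: [0.707, 0.016, -0.018, -0.707]
contact_force: [-0.7, 0.3, -0.2]
grip_width: 0.987
time: 6.97
tool_pos: [0.5949, -0.1866, 0.2804]
tool_rot: [0.707, 0.017, -0.017, -0.706]
contact_force: [0.2, -0.1, 0.4]
grip_width: 0.998
```

View pics/side4z.png

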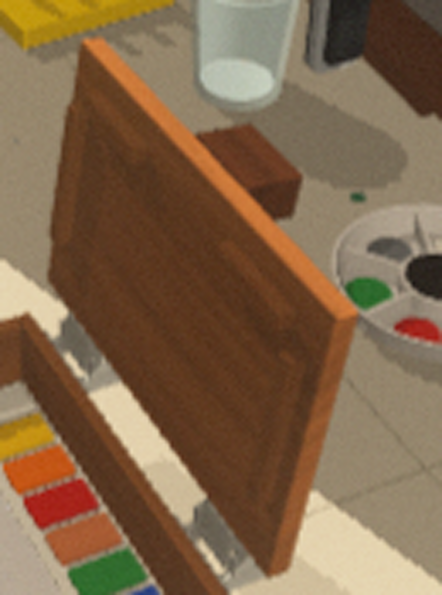

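View pics/top4.png

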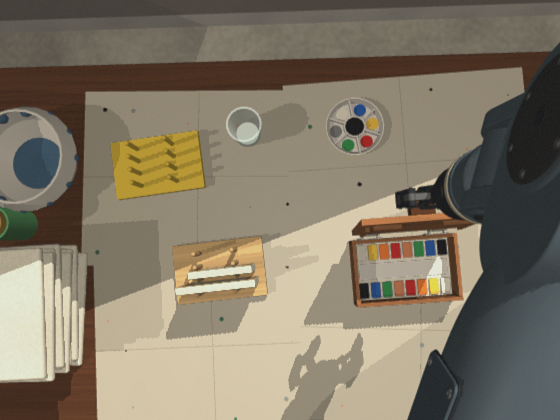

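The lid leans back on its stops, released, and the box is open. I check the lid's top edge against the predicted 6° lean.

```bash
python3 - <<'E'
from h import *
t=np.radians(96)
u=np.array([-np.cos(t),0,np.sin(t)]); n=np.array([np.sin(t),0,np.cos(t)]); y=np.array([0,1,0])
L=lambda x,yy,z: PIN+Rb.apply(-x*u+yy*y+z*n)
for nm,c in {"in_left":(-.16,.11,-.006),"in_right":(-.16,-.11,-.006),"out_right":(-.16,-.11,.006),"blk_top_right":(-.16,-.022,.038),"blk_top_left":(-.16,.022,.038)}.items():
    P=L(*c); print(nm,P.round(4),"side",proj("side",P).round(1),"zoom",((proj("side",P)-[270,170])*3.4).round(0))
g=L(-.148,0,.016); print("centre of 44mm span at x=-148:",g.round(4))
E
```

```text
in_left [ 0.5561 -0.0788  0.2258] side [[292.5 180.8]] zoom [[77. 37.]]
in_right [ 0.5672 -0.2985  0.2258] side [[367.  263.2]] zoom [[330. 317.]]
out_right [ 0.5791 -0.2979  0.2245] side [[374.5 261.3]] zoom [[355. 310.]]
blk_top_right [ 0.6065 -0.2084  0.2212] side [[358.6 220.6]] zoom [[301. 172.]]
blk_top_left [ 0.6042 -0.1645  0.2212] side [[343.1 204.9]] zoom [[249. 119.]]
centre of 44mm span at x=-148: [ 0.5822 -0.1876  0.2115]
```

```bash
cat >> h.py <<'E'
def lidax(deg,Rz=Rb):
    t=np.radians(deg); return Rz.apply([-np.cos(t),0,np.sin(t)]),Rz.apply([np.sin(t),0,np.cos(t)])
def grip2(deg,pin=PIN,Rz=Rb,back=0):
    u,n=lidax(deg,Rz); x=np.cross(-u,n)
    return pin+u*(.125+back)+n*.016, R.from_matrix(np.c_[x,-u,n])
E
python3 - <<'E'
from h import *
p,r=grip2(96,back=.07); print(p,delta(p,r),ctrl.sense()["q"].round(2)); s=ctrl.sense(); r0=R.from_quat(s["tool_rot"])
rv=(r0.inv()*r).as_rotvec(degrees=True)
print((rv/2).round(1))
E
```

```text
[ 0.58714892 -0.18736371  0.25825931] [-4.7 89.8  4.8 -8.2 22.  -0.2] [-0.3   0.49  0.49  1.56 -0.   -0.35]
[-2.3 44.9  2.4]
```

```bash
python3 -m creep '[[[-0.3,6,0.3,0,0,0,0],[-0.6,12,0.6,-1,0,0,0],[-0.9,18,0.9,-2,0,0,0],[-1.2,24,1.2,-3,0,0,0],[-1.5,30,1.5,-4,0,0,0],[-1.8,36,1.8,-5,0,0,0],[-2.1,42,2.1,-6,0,0,0],[-2.4,48,2.4,-7,0,0,0]]]';  python3 - <<'E'
from h import *
p,r=grip2(96,back=.07); print(p,delta(p,r),ctrl.sense()["q"].round(2)); 
E
```

```text
time: 7.73
tool_pos: [0.5882, -0.187, 0.2801]
tool_rot: [0.667, -0.287, 0.26, -0.636]
contact_force: [0.6, 0.7, 0.9]
grip_width: 0.996
[ 0.58714892 -0.18736371  0.25825931] [-2.3 41.5  2.3 -0.1 21.9  0.2] [-0.29  0.53  0.54  1.63 -0.04  0.51]
```

```bash
python3 -m creep '[[[-0.3,6,0.3,0,2,0,0],[-0.6,12,0.6,0,4,0,0],[-1,18,1,0,7,0,0],[-1.3,24,1.3,0,10,0,0],[-1.6,30,1.6,0,14,0,0],[-2,36,2,0,18,0,0],[-2.3,41.5,2.3,0,22,0,0],[-2.3,41.5,2.3,0,22,0,0]]]';  python3 - <<'E'
from h import *
p,r=grip2(96,back=0); print(p,delta(p,r),ctrl.sense()["q"].round(2)); 
for n in["top","side"]: cv2.imwrite(f"pics/{n}5.png",imaging.get_image(n)[:,:,::-1])
E
```

```text
time: 8.4
tool_pos: [0.5868, -0.1876, 0.257]
tool_rot: [0.538, -0.514, 0.462, -0.484]
contact_force: [0.1, 0.7, -0.9]
grip_width: 1.001
[ 0.5798413  -0.1877339   0.18864278] [ 0.1 -0.3 -0.1 -0.2 68.7  0.3] [-0.29  0.58  0.57  1.66 -0.03  1.24]
```

View pics/side5.png

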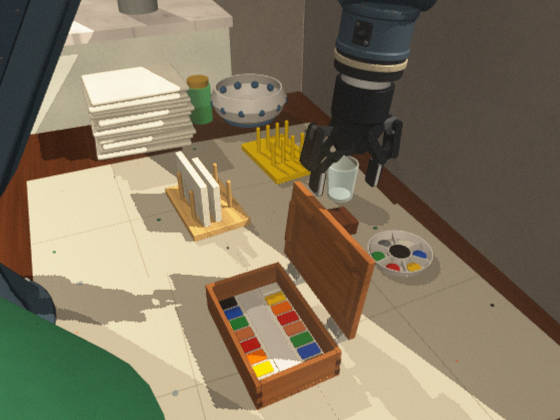

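The fingers, at (318,185) and (375,178), straddle the lid's upper edge and block. I descend and close.

```bash
python3 -m creep '[[[0,0,0,0,8,0,0],[0,0,0,0,18,0,0],[0,0,0,0,29,0,0],[0,0,0,0,40,0,0],[0,0,0,0,51,0,0],[0,0,0,0,60,0,0],[0,0,0,0,66,0,0],[0,0,0,0,68.5,0,0]]]';  python3 - <<'E'
from h import *
p,r=grip2(96,back=0); print(p,delta(p,r),ctrl.sense()["q"].round(2)); 
cv2.imwrite(f"pics/side6.png",imaging.get_image("side")[:,:,::-1])
E
```

```text
time: 9.17
tool_pos: [0.5796, -0.1878, 0.1894]
tool_rot: [0.54, -0.511, 0.459, -0.486]
contact_force: [-0.4, 0.5, -0.2]
grip_width: 1.0
[ 0.5798413  -0.1877339   0.18864278] [ 0.   0.3 -0.  -0.1  0.7  0.3] [-0.3   0.55  0.35  1.47 -0.04  1.22]
```

View pics/side6.png

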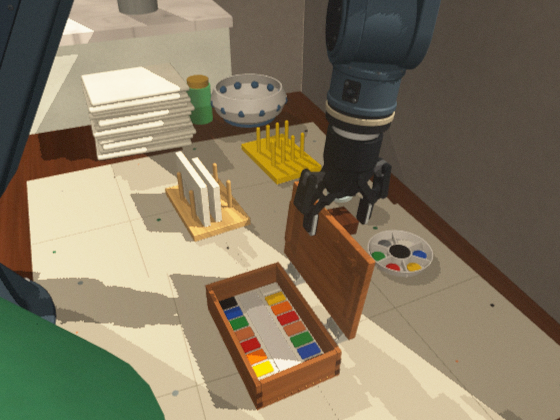

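```bash
python3 -m creep '[[[0,0,0,0,0,0,0.2],[0,0,0,0,0,0,0.35],[0,0,0,0,0,0,0.5],[0,0,0,0,0,0,0.7],[0,0,0,0,0,0,1],[0,0,0,0,0,0,1],[0,0,0,0,0,0,1],[0,0,0,0,0,0,1]]]';  python3 - <<'E'
from h import *
s=ctrl.sense(); print(s["contact_force"],s["torque"])
for a in (96,95,94,93,92,91,90): p,r=grip2(a); print(a,delta(p,r))
p,r=grip2(90)
E
```

```text
time: 9.88
tool_pos: [0.5799, -0.1879, 0.1901]
tool_rot: [0.54, -0.511, 0.46, -0.487]
contact_force: [0.2, 0.1, 6.0]
grip_width: 0.505
[0.2162083  0.05830478 6.03446159] [0.06383403 0.06692451 0.00801749]
96 [-0.   0.3 -0.  -0.2  1.4  0.1]
95 [ 1.   0.3 -0.  -0.2  1.2 -2.1]
94 [ 2.   0.3 -0.  -0.2  0.9 -4.3]
93 [ 3.   0.3 -0.  -0.2  0.7 -6.5]
92 [ 4.   0.3 -0.  -0.2  0.6 -8.7]
91 [  5.    0.3  -0.   -0.2   0.5 -10.9]
90 [  6.    0.3  -0.   -0.3   0.4 -13.1]
```

```bash
python3 -m creep '[[[0.7,0,0,0,-0.1,-1.5,1],[1.5,0,0,0,-0.3,-3.3,1],[2.5,0,0,0,-0.5,-5.5,1],[3.5,0,0,0,-0.7,-7.7,1],[4.5,0,0,0,-0.8,-9.9,1],[5.3,0,0,0,-0.9,-11.7,1],[6,0,0,0,-1,-13.2,1],[6,0,0,0,-1,-13.2,1]]]';  python3 - <<'E'
from h import *
s=ctrl.sense(); print(s["contact_force"],s["torque"]); r=R.from_quat(s["tool_rot"]); print(r.as_matrix().round(3))
p,r=grip2(90); print(p,delta(p,r))
cv2.imwrite(f"pics/side7.png",imaging.get_image("side")[:,:,::-1])
E
```

```text
time: 10.55
tool_pos: [0.5664, -0.1887, 0.1926]
tool_rot: [-0.513, 0.486, -0.486, 0.514]
contact_force: [-0.4, -0.6, -2.5]
grip_width: 0.506
[-0.35452287 -0.55598555 -2.45002741] [ 0.01168901 -0.01215811 -0.0079193 ]
[[ 0.056  0.001  0.998]
 [-0.998  0.001  0.056]
 [-0.    -1.     0.001]]
[ 0.56687951 -0.18839051  0.191     ] [-0.1  0.3 -0.  -0.3  1.6  0.5]
```

View pics/side7.png

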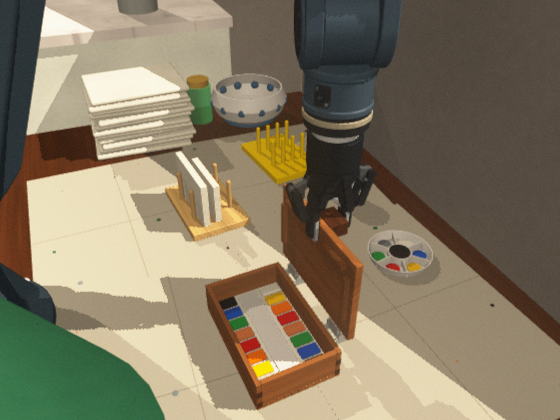

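The lid is upright with its top edge from (283,200) to (352,255), held with almost no load. Now I lift it straight up.

```bash
python3 -m creep '[[[0,0,0,0,-2,0,1],[0,0,0,0,-4,0,1],[0,0,0,0,-7,0,1],[0,0,0,0,-10,0,1],[0,0,0,0,-14,0,1],[0,0,0,0,-18,0,1],[0,0,0,0,-22,0,1],[0,0,0,0,-26,0,1]]]';  python3 - <<'E'
from h import *
s=ctrl.sense(); print(s["contact_force"],s["torque"])
cv2.imwrite(f"pics/side8.png",imaging.get_image("side")[:,:,::-1])
E
```

```text
time: 11.27
tool_pos: [0.5666, -0.1887, 0.219]
tool_rot: [-0.513, 0.486, -0.486, 0.514]
contact_force: [-0.8, 1.2, -3.0]
grip_width: 0.508
[-0.82725163  1.19351445 -2.97908945] [-0.0313666  -0.01549729  0.00138208]
```

View pics/side8.png

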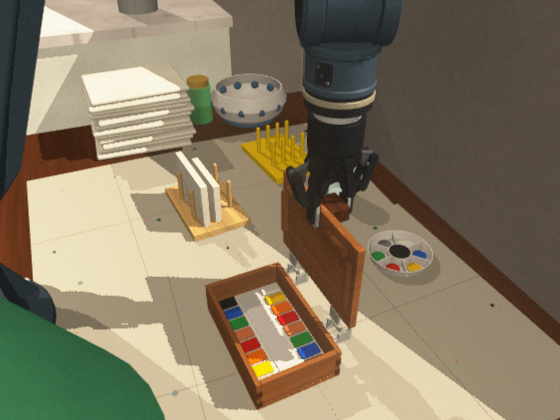

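The lid is off the pins with knuckles clear, and the force reads about its weight (3 N). I lift higher and go across.

```bash
python3 -m creep '[[[0,0,0,0,-4,0,1],[0,0,0,0,-11,0,1],[0,0,0,0,-20,0,1],[0,0,0,0,-30,0,1],[0,0,0,0,-40,0,1],[0,0,0,0,-50,0,1],[0,0,0,0,-59,0,1],[0,0,0,0,-65,0,1]]]';  python3 - <<'E'
from h import *
s=ctrl.sense(); print(s["contact_force"],s["q"].round(2))
T=[0.5144,0.2122,0.29]
print(delta(T,tool(5.3)))
E
```

```text
time: 11.98
tool_pos: [0.5669, -0.1889, 0.2865]
tool_rot: [-0.513, 0.485, -0.487, 0.514]
contact_force: [-0.1, -0.2, -4.2]
grip_width: 0.506
[-0.05730577 -0.17630867 -4.20618472] [-0.32  0.43  0.4   1.54  0.    1.19]
[-2.000e-01 -2.100e+00  0.000e+00 -4.034e+02 -3.800e+00 -3.010e+01]
```

```bash
python3 -m creep '[[[0,0,0,-4,0,0,1],[0,0,0,-11,0,-1,1],[0,0,0,-22,-1,-2,1],[0,-0.5,0,-37,-1,-3,1],[0,-0.5,0,-55,-1,-4,1],[0,-0.5,0,-75,-1,-6,1],[0,-1,0,-95,-1,-7,1],[0,-1,0,-115,-2,-8,1]]]' && python3 -m creep '[[[0,0,0,-20,0,-2,1],[0,0,0,-40,0,-4,1],[0,0,0,-60,0,-6,1],[0,-0.5,0,-80,-1,-8,1],[0,-0.5,0,-100,-1,-10,1],[0,-0.5,0,-120,-1,-12,1],[0,-1,0,-138,-1,-13,1],[0,-1,0,-155,-1,-14,1]]]';  python3 - <<'E'
from h import *
s=ctrl.sense(); print(s["contact_force"],s["q"].round(2))
T=[0.5144,0.2122,0.29]
print(delta(T,tool(5.3)))
E
```

```text
time: 12.65
tool_pos: [0.5516, -0.0722, 0.2881]
tool_rot: [-0.518, 0.48, -0.482, 0.519]
contact_force: [0.4, -0.1, -3.9]
grip_width: 0.508
time: 13.32
tool_pos: [0.5249, 0.0835, 0.2888]
tool_rot: [-0.523, 0.475, -0.476, 0.524]
contact_force: [-0.1, -0.2, -3.1]
grip_width: 0.508
[-0.05035356 -0.18431587 -3.05310584] [0.16 0.28 0.19 1.49 0.   1.63]
[-1.000e-01  1.000e-01 -0.000e+00 -1.291e+02 -1.200e+00  1.700e+00]
```

```bash
python3 -m creep '[[[0,0,0,-18,0,0,1],[0,0,0,-36,0,0,1],[0,0,0,-54,0,0,1],[0,0,0,-72,0,0,1],[0,0,0,-90,0,1,1],[0,0,0,-106,0,1.7,1],[0,0,0,-120,-1,1.7,1],[0,0,0,-129,-1,1.7,1]]]' && python3 -m creep '[[[0,0,0,0,0,0,1],[0,0,0,0,0,0,1],[0,0,0,0,0,0,1],[0,0,0,0,0,0,1],[0,0,0,0,0,0,1],[0,0,0,0,0,0,1],[0,0,0,0,0,0,1],[0,0,0,0,0,0,1]]]';  python3 - <<'E'
from h import *
s=ctrl.sense(); print(s["contact_force"],s["q"].round(2))
T=[0.5144,0.2122,0.29]
print(delta(T,tool(5.3)))
for n in["top","side"]:
    im=imaging.get_image(n)[:,:,::-1]; cv2.imwrite(f"pics/{n}9.png",im)
im=cv2.imread("pics/side9.png"); cv2.imwrite("pics/side9z.png",cv2.resize(im[80:260,140:320],None,fx=3.3,fy=3.3,interpolation=cv2.INTER_CUBIC))
E
```

```text
time: 13.98
tool_pos: [0.5133, 0.2141, 0.2898]
tool_rot: [-0.523, 0.475, -0.476, 0.524]
contact_force: [0.9, -0.5, -3.8]
grip_width: 0.504
time: 14.65
tool_pos: [0.5134, 0.2139, 0.2898]
tool_rot: [-0.523, 0.475, -0.476, 0.524]
contact_force: [-0.3, 0.1, -3.4]
grip_width: 0.508
[-0.25944658  0.07225139 -3.44482167] [ 0.39  0.33  0.27  1.51 -0.    1.87]
[-0.1  0.2 -0.   1.7 -0.2  0.8]
```

View pics/side9z.png

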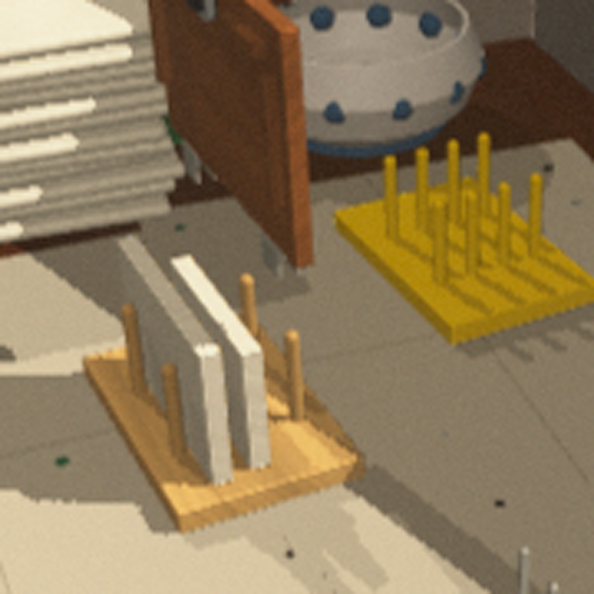

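View pics/top9.png

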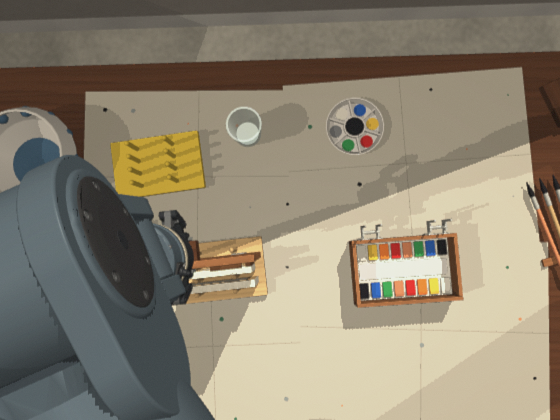

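The lid hangs upright over the rack, with its near lower corner at zoom (295,265) and the dowel tops of the free slot at zoom (248,278) and (293,335). I compare these with predictions from both views to refine the slot position.

```bash
python3 - <<'E'
from h import *
C=np.array([0.4699,0.2082,0])
z=lambda P:((proj("side",P)-[140,80])*3.3+1.15).round(0)[0]
for x in(.014,.042):
  for y in (-.04,.04): P=C+Rr.apply([x,y,.088]); print("dowel",x,y,z(P),"top",proj("top",P).round(1)[0])
for x in(-.065,.065): 
  for y in (-.1,.1): print("base",x,y,z(C+Rr.apply([x,y,.018])))
s=ctrl.sense(); T=s["tool_pos"]; 
# lid origin = T - .016 n - .1264 down
O=T-Rr.apply([.016,0,.1264])
for x,y,zz in [(-.006,-.11,.012),(.006,-.11,.012),(-.006,-.11,.16),(.006,-.11,.16)]:
    P=O+Rr.apply([x,y,zz]); print("lid",P.round(3),z(P),"top",proj("top",P).round(1)[0])
im=cv2.imread("pics/top9.png"); cv2.imwrite("pics/top9z.png",cv2.resize(im[230:310,180:280],None,fx=7,fy=7,interpolation=cv2.INTER_CUBIC))
E
```

```text
dowel 0.014 -0.04 [249. 341.] top [232.3 263.4]
dowel 0.014 0.04 [206. 283.] top [193.9 267.7]
dowel 0.042 -0.04 [289. 330.] top [230.9 249.9]
dowel 0.042 0.04 [244. 274.] top [192.5 254.2]
base -0.065 -0.1 [175. 512.]
base -0.065 0.1 [ 80. 355.]
base 0.065 -0.1 [363. 455.]
base 0.065 0.1 [250. 311.]
lid [0.502 0.102 0.175] [294. 269.] top [261.9 257.7]
lid [0.514 0.104 0.175] [313. 264.] top [261.2 251.3]
lid [0.502 0.102 0.323] [279.  30.] top [255.6 261.6]
lid [0.514 0.104 0.323] [300.  26.] top [254.7 253.9]
```

View pics/top9z.png

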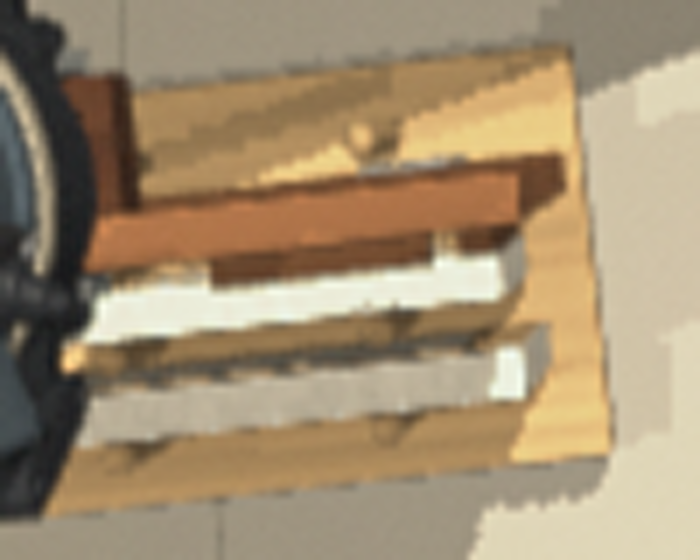

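```bash
python3 - <<'E'
from h import *
C=np.array([0.4699,0.2082,0])
def draw(src,n,box,f,out):
    im=cv2.imread(src); x0,y0,x1,y1=box
    b=cv2.resize(im[y0:y1,x0:x1],None,fx=f,fy=f,interpolation=cv2.INTER_CUBIC)
    for x in(-.042,-.014,.014,.042):
      for y in (-.04,.04):
        a,c=[((proj(n,C+Rr.apply([x,y,h]))[0]-[x0,y0]+.5)*f-.5) for h in (.018,.088)]
        cv2.line(b,tuple(np.int32(a.round())),tuple(np.int32(c.round())),(255,0,0),1)
    cv2.imwrite(out,b)
draw("pics/side0.png","side",(160,140,255,240),6,"pics/ds.png")
draw("pics/top0.png","top",(165,230,275,310),6,"pics/dt.png")
E
```

```text
(no output)
```

View pics/ds.png

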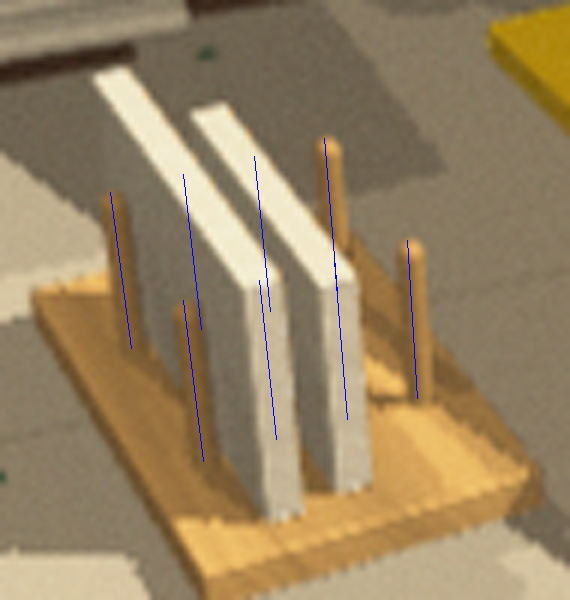

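View pics/dt.png

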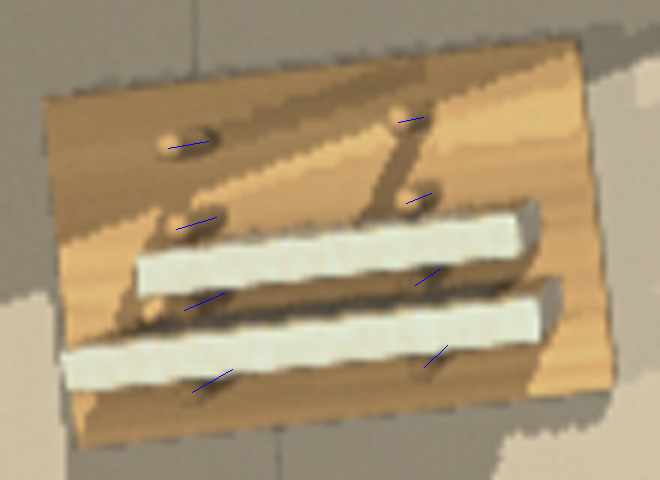

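Dowels suggest the slot is at x≈0.499, 1 mm farther than the base outline says. I correct by that and lower to just above the dowels.

```bash
python3 -m creep '[[[0,0,0,0.5,3,0.5,1],[0,0,0,1,8,1,1],[0,0,0,1.5,15,1.2,1],[0,0,0,1.7,23,1.2,1],[0,0,0,1.7,31,1.2,1],[0,0,0,1.7,38,1.2,1],[0,0,0,1.7,43,1.2,1],[0,0,0,1.7,45,1.2,1]]]';  python3 - <<'E'
from h import *
print(delta([0.5148,0.2120,0.1534],tool(5.3)))
for n,box in(("top",(180,230,280,310)),("side",(140,120,290,270))):
    im=imaging.get_image(n)[:,:,::-1]; x0,y0,x1,y1=box; cv2.imwrite(f"pics/{n}10z.png",cv2.resize(im[y0:y1,x0:x1],None,fx=4 if n=="side" else 6,fy=4 if n=="side" else 6,interpolation=cv2.INTER_CUBIC))
E
```

```text
time: 15.42
tool_pos: [0.5144, 0.2123, 0.2437]
tool_rot: [-0.523, 0.475, -0.476, 0.523]
contact_force: [-0.4, -0.1, -3.7]
grip_width: 0.505
[-0.   0.2 -0.   0.3 90.3  0.3]
```

View pics/side10z.png

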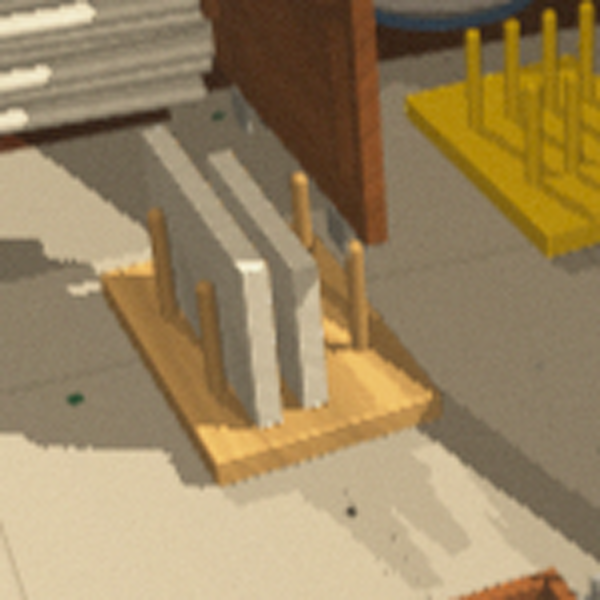

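View pics/top10z.png

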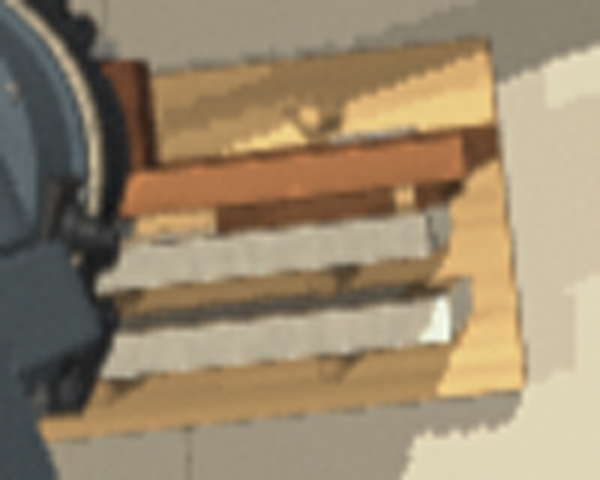

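The lid is aligned over the free slot, with the outer dowel at (315,120) behind it and the canvases unmoved. I lower it into the slot.

```bash
python3 -m creep '[[[0,0,0,0,3,0.3,1],[0,0,0,0,7,0.3,1],[0,0,0,0,12,0.3,1],[0,0,0,0,17,0.3,1],[0,0,0,0,22,0.3,1],[0,0,0,0,27,0.3,1],[0,0,0,0,31,0.3,1],[0,0,0,0,34,0.3,1]]]';  python3 - <<'E'
from h import *
print(ctrl.sense()["contact_force"],ctrl.sense()["torque"],delta([0.5148,0.2120,0.1534],tool(5.3)))
E
```

```text
time: 16.18
tool_pos: [0.5148, 0.2124, 0.2098]
tool_rot: [-0.523, 0.475, -0.476, 0.524]
contact_force: [-0.5, 0.1, -3.6]
grip_width: 0.506
[-0.45680865  0.14925284 -3.59559112] [ 0.00709742 -0.0307576   0.00887172] [-0.   0.2 -0.   0.4 56.4 -0.1]
```

```bash
python3 -m creep '[[[0,0,0,0,2,0,1],[0,0,0,0,5,0,1],[0,0,0,0,9,0,1],[0,0,0,0,13,0,1],[0,0,0,0,17,0,1],[0,0,0,0,20,0,1],[0,0,0,0,23,0,1],[0,0,0,0,25,0,1]]]'; python3 -m creep '[[[0,0,0,0,2,0,1],[0,0,0,0,5,0,1],[0,0,0,0,8,0,1],[0,0,0,0,11,0,1],[0,0,0,0,14,0,1],[0,0,0,0,17,0,1],[0,0,0,0,19,0,1],[0,0,0,0,21,0,1]]]';python3 - <<'E'
from h import *
print(ctrl.sense()["contact_force"],ctrl.sense()["torque"],delta([0.5148,0.2120,0.1534],tool(5.3)))
for n,box in(("side",(140,80,290,230)),):
    im=imaging.get_image(n)[:,:,::-1]; x0,y0,x1,y1=box; cv2.imwrite(f"pics/{n}11z.png",cv2.resize(im[y0:y1,x0:x1],None,fx=4 if n=="side" else 6,fy=4 if n=="side" else 6,interpolation=cv2.INTER_CUBIC))
E
```

```text
time: 16.85
tool_pos: [0.5147, 0.2123, 0.1844]
tool_rot: [-0.523, 0.475, -0.476, 0.523]
contact_force: [-0.2, -0.7, -3.0]
grip_width: 0.509
time: 17.52
tool_pos: [0.5147, 0.2123, 0.1631]
tool_rot: [-0.523, 0.475, -0.475, 0.523]
contact_force: [0.5, 0.1, -3.1]
grip_width: 0.511
[ 0.46864317  0.07956923 -3.11021009] [-0.02083166  0.00694008 -0.0300549 ] [-0.   0.2  0.   0.3  9.7  0.1]
```

View pics/side11z.png

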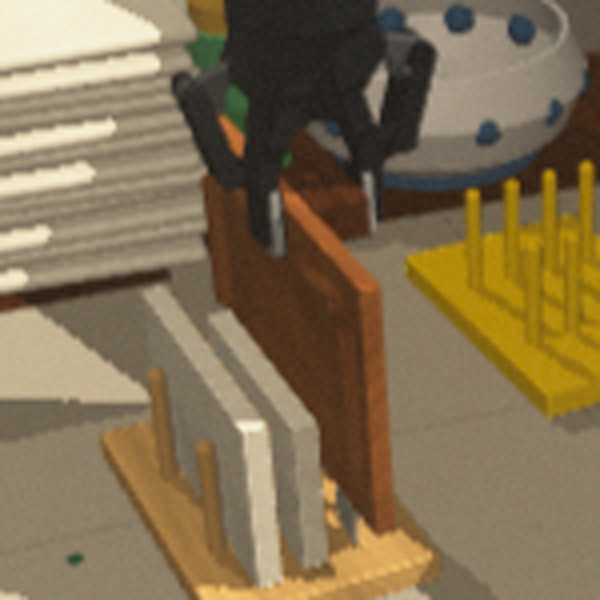

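The lid is in the slot with no side force, and its foot is near (350,540), about 10 mm above the base. I lower slowly to contact.

```bash
python3 -m creep '[[[0,0,0,0,0.8,0,1],[0,0,0,0,1.7,0,1],[0,0,0,0,2.6,0,1],[0,0,0,0,3.5,0,1],[0,0,0,0,4.4,0,1],[0,0,0,0,5.3,0,1],[0,0,0,0,6.2,0,1],[0,0,0,0,7,0,1]]]'; python3 -m creep '[[[0,0,0,0,0.3,0,1],[0,0,0,0,0.6,0,1],[0,0,0,0,0.9,0,1],[0,0,0,0,1.2,0,1],[0,0,0,0,1.5,0,1],[0,0,0,0,1.8,0,1],[0,0,0,0,2,0,1],[0,0,0,0,2,0,1]]]'
```

```text
time: 18.23
tool_pos: [0.5146, 0.2123, 0.1557]
tool_rot: [0.524, -0.475, 0.475, -0.523]
contact_force: [-0.8, 0.1, -2.1]
grip_width: 0.502
time: 18.9
tool_pos: [0.5148, 0.2122, 0.1544]
tool_rot: [-0.523, 0.475, -0.476, 0.524]
contact_force: [-1.4, -2.1, 6.7]
grip_width: 0.507
```

Contact with the base: the force changed from −3 to +6.7 N at the expected height (0.1544 against 0.1534 predicted). I release, then back straight up.

```bash
python3 -m creep '[[[0,0,0,0,0,0,1],[0,0,0,0,0,0,0.5],[0,0,0,0,0,0,0.45],[0,0,0,0,0,0,0.4],[0,0,0,0,0,0,0.3],[0,0,0,0,0,0,0.1],[0,0,0,0,0,0,0],[0,0,0,0,0,0,0]]]';python3 - <<'E'
from h import *
print(ctrl.sense()["contact_force"])
for n,box in(("side",(140,80,290,230)),):
    im=imaging.get_image(n)[:,:,::-1]; x0,y0,x1,y1=box; cv2.imwrite(f"pics/{n}12z.png",cv2.resize(im[y0:y1,x0:x1],None,fx=4,fy=4,interpolation=cv2.INTER_CUBIC))
E
```

```text
time: 19.57
tool_pos: [0.5148, 0.2122, 0.1544]
tool_rot: [-0.523, 0.475, -0.476, 0.524]
contact_force: [0.5, 0.1, -0.6]
grip_width: 0.999
[ 0.53829413  0.1479004  -0.57875068]
```

View pics/side12z.png

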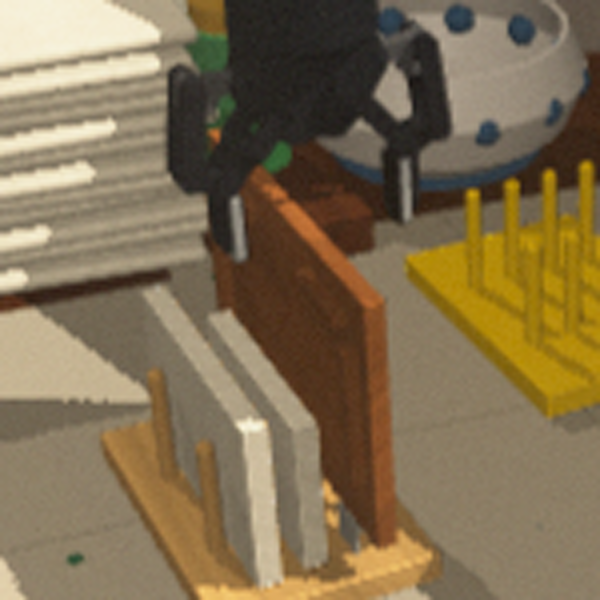

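The lid stands by itself with the fingers open and clear on both sides. I retreat straight up.

```bash
python3 -m creep '[[[0,0,0,0,-4,0,0],[0,0,0,0,-10,0,0],[0,0,0,0,-20,0,0],[0,0,0,0,-32,0,0],[0,0,0,0,-46,0,0],[0,0,0,0,-60,0,0],[0,0,0,0,-75,0,0],[0,0,0,0,-90,0,0]]]'; python3 -m creep '[[[0,0,0,0,-15,-5,0],[0,0,0,0,-30,-15,0],[0,0,0,0,-40,-30,0],[0,0,0,0,-50,-50,0],[0,0,0,0,-55,-75,0],[0,0,0,0,-60,-95,0],[0,0,0,0,-60,-110,0],[0,0,0,0,-60,-120,0]]]';python3 - <<'E'
from h import *
print(ctrl.sense()["contact_force"])
for n in("top","side"):
    im=imaging.get_image(n)[:,:,::-1]; cv2.imwrite(f"pics/{n}13.png",im)
im=cv2.imread("pics/side13.png"); cv2.imwrite("pics/side13z.png",cv2.resize(im[80:230,140:290],None,fx=4,fy=4,interpolation=cv2.INTER_CUBIC))
E
```

```text
time: 20.28
tool_pos: [0.5148, 0.2122, 0.2462]
tool_rot: [-0.523, 0.475, -0.476, 0.524]
contact_force: [-0.1, -0.7, 0.3]
grip_width: 0.998
time: 20.95
tool_pos: [0.3941, 0.2006, 0.3075]
tool_rot: [-0.522, 0.475, -0.476, 0.525]
contact_force: [-0.3, -0.5, -0.1]
grip_width: 1.002
[-0.34343472 -0.50242595 -0.06049159]
```

View pics/side13z.png

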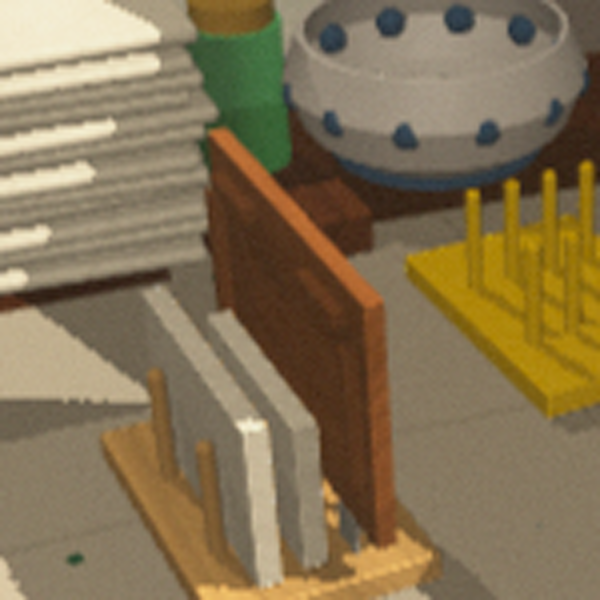

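View pics/top13.png

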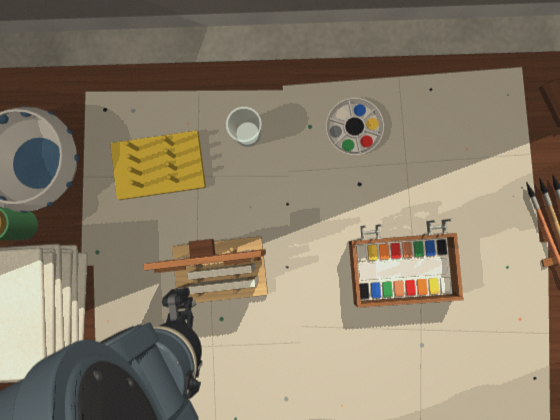

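View pics/side13.png

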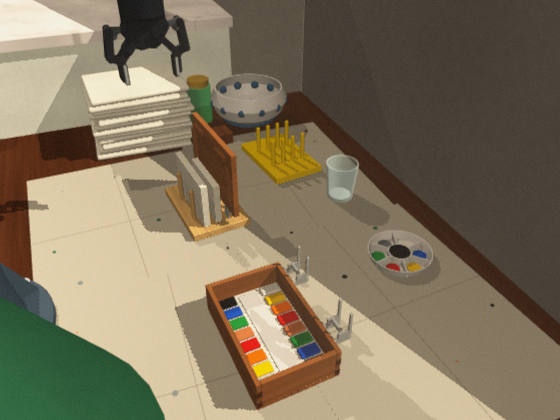

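The lid stands in the free slot, from (145,266) to (265,253) in the top view. The canvases, jar (244,126) and dish (355,126) are where they were. One numeric check of seating height before hand-in.

```bash
python3 - <<'E'
from h import *
O=np.array([0.4989,0.2107,0.018])
for y in(-.11,.11):
  for zz in (-.006,.006):
    P=O+Rr.apply([zz,y,.169]); print(y,zz,"top",proj("top",P)[0].round(1),"sidezoom",((proj("side",P)[0]-[140,80]+.5)*4).round(0))
a=cv2.imread("pics/top0.png").astype(int);b=cv2.imread("pics/top13.png").astype(int)
d=np.abs(a-b).max(2); print("jar diff",(d[100:150,220:270]>40).sum(),"dish",(d[92:160,320:390]>40).sum())
from rig import job; print(job.sign_off())
E
```

```text
-0.11 -0.006 top [262.5 257.2] sidezoom [360. 307.]
-0.11 0.006 top [261.8 250.7] sidezoom [383. 301.]
0.11 -0.006 top [144.9 270.3] sidezoom [206. 131.]
0.11 0.006 top [144.2 263.9] sidezoom [226. 127.]
jar diff 0 dish 0
the job is handed in; nothing more can be done
None
```

I carried out the whole job, and the lid now stands by itself, hinge side down, in the rack's free slot. I handed it in at about 21 s of the 67 s allowed.

- **Opening:** I took the lid by its grip block, swung it up about its pins and let it lean back on the stops. The side view showed it released there at about the predicted 6° lean.
- **Moving:** I gripped it again across its upper edge, set it upright and lifted it straight off the pins. I carried it over and lowered it into the slot until the force changed from about −3 N to +7 N, then opened the fingers and withdrew.

**Last checks:**
- **Seating:** In both views the lid's top corners are within about a pixel of where a lid standing on the base should be. The tool was 1 mm above the predicted height at contact.
- **Things left alone:** The jar and dish areas of the top picture were unchanged from the start. By eye, both canvases are still in their slots.
- **Clearance:** The wrist force read near zero and the gripper was clear of everything.
- **Disagreement:** The dowels put the slot about 1 mm farther out than the rack's base outline did. I followed the dowels, and the lid went in without any side force.

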